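# Set up a brass lens on the test projector

### The arm

A 7-joint arm with a two-finger parallel gripper is mounted at the origin on the work surface. World frame = base frame: x ahead of the robot, y to its left, z up, the work surface at z = 0. Lengths are in m, angles in degrees, forces in N, time in s.
With the tool pointing down it reaches from about 0.4 to 0.9 m from the base axis. Payload 5.5 kg.
Tool frame: the origin (TCP) lies at the very end of the fingers, on their centre line; the grasp point (between the pads) lies 19 mm behind it; x points along the fingers, y is the direction in which the jaws open and shut, and the axes are right-handed (so a half turn about x gives the same grasp; the last joint's range is limited). The gripper opens to 92 mm and grips with 3 to 60 N. Pads are 19 mm wide; open, the fingers measure 130 mm over their backs; the gripper's body (75 mm by 190 mm) begins 47 mm behind the grasp point.
Start: joints at [83.377, 28.699, -24.465, 88.831, 12.651, 65.22, -12.049], TCP at [0.24, -0.604, 0.227] pointing down, gripper open.
Joint ranges: [-164.97, 164.97], [-17.58, 116.51], [-87.97, 89.64], [11.32, 138.91], [-80.73, 260.73], [10.89, 115.49], [-147.41, 147.41]. Speed limits (degrees/s): [147.25, 147.25, 180, 180, 180, 180, 180].

### API

Orientations are given as [roll, pitch, yaw] about the fixed x, y, z axes, in that order (R = Rz(yaw) Ry(pitch) Rx(roll)).
In Python, from workcell import arm gives the robot as it stands. Calls block until the motion is done:
- arm.move_ptp(position, orientation): joint-space move of the TCP to a pose.
- arm.servo_line(position, rotation=None, speed=0.15, f_stop=None): straight line of the TCP; rotation=None keeps the orientation; speed is the mean speed in m/s. With f_stop (N) it stops when the force on the tool has changed by that much, and returns True; else False.
- arm.set_joints(angles): joint-space move.
- arm.gripper_to(opening, effort=None): finger opening in m; effort is the grip in N (None keeps the last); returns when the fingers have stopped.
- arm.hold(seconds).
- arm.inverse_kinematics(position, orientation): joint angles nearest the present ones, or None.
- arm.camera(name): name is "scene" or "side" or "wrist"; returns a dict with "frame" (480x640x3 uint8, red, green, blue), "camera_matrix" (3x3 intrinsics, pixels), "dist_coeffs" ([k1, k2, p1, p2, k3] as OpenCV has them; the pictures are not rectified), "extrinsics" (4x4, takes a point from world to camera coordinates); the wrist camera has in their place "tool_from_camera" (4x4, takes a point from camera to tool coordinates, whose origin is the TCP and whose axes are the tool frame's). Camera axes: x right, y up, looking along -z (the intrinsics and any distortion apply to the point x, -y, -z); pixel columns grow to the right and rows downward; lengths in m; the calibration is good to about 2 mm. A picture is of the moment at which its call begins: read the wrist's pose just before it. There is no depth.
A pose or a line that the arm cannot do raises arm.IKError and nothing moves.
- arm.close_job(): hands the job in, once; it reports no verdict.
Readings, each from a call of its own:
- arm.current_clock(): time.
- arm.current_joint_pos(): joint angles.
- arm.current_dq(): joint speeds.
- arm.current_effort(): joint torques, N m.
- arm.current_tool_pos(): TCP position.
- arm.current_tcp_rot(): TCP orientation.
- arm.current_wrist_force(): force on the tool from outside, world axes, zero at the start.
- arm.current_torque(): the same for the moment, N m.
- arm.current_gripper_width(): finger opening in m.
Only numpy, scipy, OpenCV 4.12 (cv2) and the standard library are available. Lean on these libraries where they do the work, as an engineer would, in place of code of your own. Each camera call takes 0.05 s, during which the arm holds its last target.

### The job

Get the brass lens ready for its projection test, in this order: take the knobbed cap off the lens and lay it in the white porcelain cap holder, seat the black adapter ring over the collar on the projector's top, stand the lens foot-down in the adapter, set the metal hood tube upright on the front of the lens, and last press the projector's push button fully down and let it go. Set everything down gently rather than dropping it, leave it all standing in place, and do not disturb the red filter case or the big spare flange.

Things in the scene. Friction and masses are not known exactly. Their poses are not given: they have to be found in the camera images.
- cap: lens cap, starts on top of the lens: black disc 52 mm wide with an upright wooden knob (18 mm in diameter, 20 mm tall) at its centre to grip it by. Origin at the centre of its underside, z up: a skirt (inside diameter 46 mm) fills z 0 to 5 mm, the disc z 5 to 8 mm, the knob z 8 to 28 mm. On the lens its origin is 65 mm above the lens's origin; it just lifts off. 40 g.
- cap_holder: target: round white porcelain dish, fixed, 24 mm high, 86 mm wide at the rim, with a flat inner floor 14 mm above its origin (centre of its underside), about 35 mm in radius. The cap lies in it skirt down, knob up.
- adapter: the adapter: plain black steel ring lying flat, 60 mm outside diameter, 48 mm bore, 24 mm tall, open at both ends, same both ways up. Origin at the centre of its underside, z up. Fits loosely (4 mm all round) over the port collar and around the lens's foot. 160 g.
- port (a point): target: centre of the port on the flat top of the chrome test projector (a fixed low metal cabinet 150 mm by 270 mm, top 70 mm above the counter). The point is at the level of the cabinet's top, z up; a round collar 40 mm in diameter stands 8 mm above it with dark glass in the middle. The adapter seats around the collar, flat on the cabinet's top.
- lens: brass portrait lens standing upright, 70 mm tall, z up, origin at the centre of its underside. From below: tapered foot (36 to 40 mm in diameter) z 0 to 8 mm; flange 58 mm wide z 8 to 14 mm; barrel 42 mm wide z 15 to 38 mm; front bell 54 mm wide z 42 to 64 mm (grip it here); a front boss 36 mm wide z 64 to 70 mm. In the adapter the flange rests on the ring's top, so the lens's origin is 16 mm above the adapter's. 350 g; it starts with the cap on.
- hood: lens hood: plain bright aluminium tube standing upright, 52 mm outside diameter, 45 mm bore, 36 mm tall, open at both ends, same both ways up. Origin at the centre of its lower end, z up. On the lens it stands around the front boss on the bell's flat front, its origin 64 mm above the lens's. 60 g.
- button_top (a point): centre of the top face of the small white push button (24 mm in diameter) in a black housing on the projector's top, about 155 mm from the port; pressed straight down.
- button (a joint): travel of the push button in m: 0 released, 0.006 fully down; a spring, about 5 N when fully down, returns it.
- filter_case: bystander, leave alone: closed faded red filter case, 62 mm by 86 mm by 33 mm, loose. Origin at the centre of its underside.
- spare_flange: bystander, leave alone: big flat dark steel ring, 90 mm outside diameter, 70 mm bore, 12 mm thick, loose. Origin at the centre of its underside.

How it is judged (in metres and radians):
On the way, in this order (a step that is already met when the one before it is completed fails the run):
1. the cap lies in the porcelain holder, released (horizontal distance between cap and cap_holder below 0.015 m and z of cap in the frame of cap_holder between 0.01 and 0.019 m and angle between cap's own z axis and vertical below 0.12 rad and contact force between the fingers and cap below 0.1 N and linear speed of cap below 0.03 m/s), for 0.2 s.
2. the adapter sits flat on the projector around the port collar, released (horizontal distance between cap and cap_holder below 0.015 m and z of cap in the frame of cap_holder between 0.01 and 0.019 m and angle between each of cap, adapter's own z axis and vertical below 0.12 rad and horizontal distance between adapter and port below 0.007 m and z of adapter in the frame of port between -0.003 and 0.003 m and contact force between the fingers and adapter below 0.1 N and linear speed of adapter below 0.03 m/s), for 0.2 s.
3. the lens stands in the adapter, released (horizontal distance between cap and cap_holder below 0.015 m and z of cap in the frame of cap_holder between 0.01 and 0.019 m and angle between each of cap, adapter, lens's own z axis and vertical below 0.12 rad and horizontal distance between adapter and port below 0.007 m and z of adapter in the frame of port between -0.003 and 0.003 m and horizontal distance between lens and adapter below 0.007 m and z of lens in the frame of adapter between 0.013 and 0.019 m and contact force between the fingers and lens below 0.1 N and linear speed of lens below 0.03 m/s), for 0.2 s.
4. the hood stands on the front of the lens, released (horizontal distance between cap and cap_holder below 0.015 m and z of cap in the frame of cap_holder between 0.01 and 0.019 m and angle between each of cap, adapter, lens, hood's own z axis and vertical below 0.12 rad and horizontal distance between adapter and port below 0.007 m and z of adapter in the frame of port between -0.003 and 0.003 m and horizontal distance between lens and adapter below 0.007 m and z of lens in the frame of adapter between 0.013 and 0.019 m and horizontal distance between hood and lens below 0.008 m and z of hood in the frame of lens between 0.061 and 0.067 m and contact force between the fingers and hood below 0.1 N and linear speed of hood below 0.03 m/s), for 0.2 s.
5. the button is pressed fully down with everything in place (horizontal distance between cap and cap_holder below 0.015 m and z of cap in the frame of cap_holder between 0.01 and 0.019 m and angle between each of cap, adapter, lens, hood's own z axis and vertical below 0.12 rad and horizontal distance between adapter and port below 0.007 m and z of adapter in the frame of port between -0.003 and 0.003 m and horizontal distance between lens and adapter below 0.007 m and z of lens in the frame of adapter between 0.013 and 0.019 m and horizontal distance between hood and lens below 0.008 m and z of hood in the frame of lens between 0.061 and 0.067 m and value of joint button above 0.0045 m), for 0.02 s.
At the end, for the whole second after the job is handed in: cap flat in the holder (15 mm from centre); adapter flat around the port collar (7 mm); lens upright in the adapter (7 mm, height 3 mm); hood upright on the lens (8 mm, height 3 mm); tilts under 0.12 rad; all at rest, button up (horizontal distance between cap and cap_holder below 0.015 m and z of cap in the frame of cap_holder between 0.01 and 0.019 m and angle between each of cap, adapter, lens, hood's own z axis and vertical below 0.12 rad and horizontal distance between adapter and port below 0.007 m and z of adapter in the frame of port between -0.003 and 0.003 m and horizontal distance between lens and adapter below 0.007 m and z of lens in the frame of adapter between 0.013 and 0.019 m and horizontal distance between hood and lens below 0.008 m and z of hood in the frame of lens between 0.061 and 0.067 m and linear speed of each of cap, adapter, lens, hood below 0.03 m/s and value of joint button below 0.002 m); the robot touches nothing.
It fails at once if the red filter case or the spare flange is moved by more than 25 mm (distance of any of filter_case, spare_flange from where it was at the start of the episode above 0.025 m).
It fails at once if the cap, adapter, lens or hood is dropped (moves faster than 0.7 m/s while the fingers do not hold it) ((linear speed of cap above 0.7 m/s and contact force between the fingers and cap below 0.1 N) or (linear speed of adapter above 0.7 m/s and contact force between the fingers and adapter below 0.1 N) or (linear speed of lens above 0.7 m/s and contact force between the fingers and lens below 0.1 N) or (linear speed of hood above 0.7 m/s and contact force between the fingers and hood below 0.1 N)).
It also fails if it takes over 128 s, if anything falls off the work surface, if the arm or the gripper's body presses on something with over 40 N, if the wrist force passes 120 N, or if a joint passes its speed limit or range.

## Working session

There is one attempt and no reset: what is moved stays moved. The work goes in short steps, each a Python script; the robot and the scene stay as the last script left them, time stands still between calls to the robot, and variables do not carry over. Pictures are saved under pics/ and viewed, and the job is handed in when it is done.

```bash
ls; mkdir -p pics; python3 - <<'E'
from workcell import arm
import cv2,numpy as np
print(arm.current_clock(),arm.current_tool_pos(),arm.current_tcp_rot(),arm.current_gripper_width())
for n in ["scene","side","wrist"]:
    c=arm.camera(n)
    cv2.imwrite(f"pics/{n}0.png",c["frame"][:,:,::-1])
    print(n,np.round(c["camera_matrix"],2).tolist(),c["dist_coeffs"],np.round(c.get("extrinsics",c.get("tool_from_camera")),4).tolist())
E
```

```text
pics
0.0 [ 0.24004097 -0.60327713  0.2256653 ] [-91.25248379  89.88571271 110.4545017 ] 0.09181067387927619
scene [[477.77, 0.0, 323.78], [0.0, 477.77, 232.92], [0.0, 0.0, 1.0]] [-0.04779371  0.          0.          0.          0.        ] [[-0.3265, 0.945, -0.0213, 0.1813], [-0.6473, -0.2071, 0.7336, 0.2879], [0.6888, 0.2533, 0.6793, -1.2834], [0.0, 0.0, 0.0, 1.0]]
side [[566.4, 0.0, 312.22], [0.0, 566.4, 235.14], [0.0, 0.0, 1.0]] [-0.13297849  0.          0.          0.          0.        ] [[-0.9502, -0.3116, 0.0079, 0.5125], [0.215, -0.6368, 0.7405, -0.1901], [-0.2257, 0.7053, 0.672, -1.0601], [0.0, 0.0, 0.0, 1.0]]
wrist [[400.89, 0.0, 322.48], [0.0, 400.89, 235.68], [0.0, 0.0, 1.0]] [-0.02671916  0.          0.          0.          0.        ] [[0.0012, 0.2945, -0.9557, -0.1576], [1.0, -0.0006, 0.0011, 0.0004], [-0.0003, -0.9557, -0.2945, -0.0802], [0.0, 0.0, 0.0, 1.0]]
```

View pics/scene0.png

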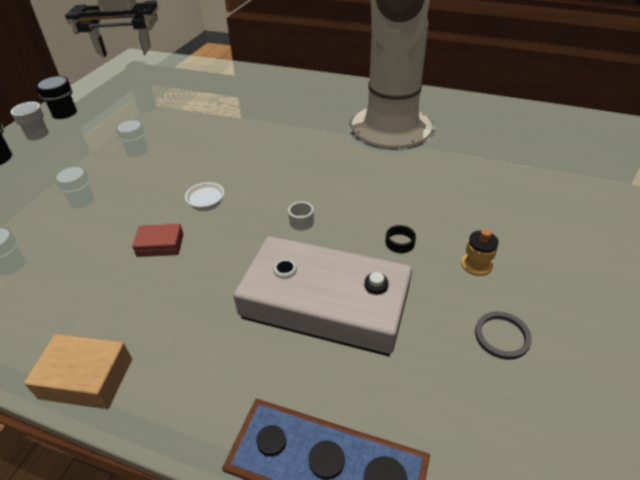

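View pics/side0.png

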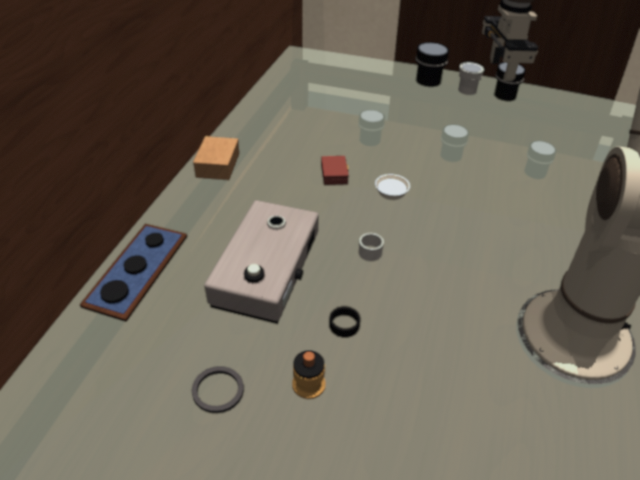

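View pics/wrist0.png

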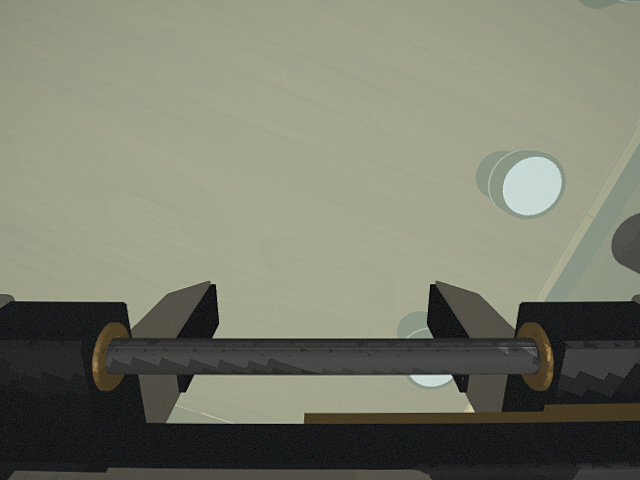

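```bash
cat > h.py <<'E'
import cv2,numpy as np
from scipy.spatial.transform import Rotation as R
F=np.diag([1.,-1,-1])
def tcpT(arm):
    T=np.eye(4); T[:3,3]=arm.current_tool_pos(); T[:3,:3]=R.from_euler('xyz',arm.current_tcp_rot(),degrees=True).as_matrix(); return T
def cam(arm,n):
    if n=="wrist": T=tcpT(arm)
    c=arm.camera(n)
    c["W"]=T@c["tool_from_camera"] if n=="wrist" else np.linalg.inv(c["extrinsics"])  # world from cam
    return c
def cast(c,px,z):
    px=np.atleast_2d(np.asarray(px,float))
    u=cv2.undistortPoints(px.reshape(-1,1,2),c["camera_matrix"],c["dist_coeffs"]).reshape(-1,2)
    d=np.c_[u[:,0],-u[:,1],-np.ones(len(u))]@c["W"][:3,:3].T
    o=c["W"][:3,3]
    return o+d*((z-o[2])/d[:,2])[:,None]
def proj(c,P):
    M=np.linalg.inv(c["W"]); Rm=F@M[:3,:3]; t=F@M[:3,3]
    return cv2.projectPoints(np.atleast_2d(np.asarray(P,float)),cv2.Rodrigues(Rm)[0],t,c["camera_matrix"],c["dist_coeffs"])[0].reshape(-1,2)
def rays(c,px):
    P=cast(c,px,0)[0]; o=c["W"][:3,3]; d=P-o; return o,d/np.linalg.norm(d)
def tri(L):
    A=np.zeros((3,3));b=np.zeros(3)
    for o,d in L:
        M=np.eye(3)-np.outer(d,d);A+=M;b+=M@o
    X=np.linalg.solve(A,b); return X,[np.linalg.norm(np.cross(X-o,d)) for o,d in L]
def circ(P):
    P=np.asarray(P)[:,:2]; A=np.c_[2*P,np.ones(len(P))]; s=np.linalg.lstsq(A,(P**2).sum(1),rcond=None)[0]
    r=np.sqrt(s[2]+s[0]**2+s[1]**2); return s[:2],r,np.std(np.linalg.norm(P-s[:2],axis=1)-r)
def save(c,name,crop=None,k=1):
    f=c["frame"][:,:,::-1]
    if crop: x0,y0,x1,y1=crop; f=f[y0:y1,x0:x1]
    cv2.imwrite("pics/"+name,cv2.resize(f,None,fx=k,fy=k,interpolation=cv2.INTER_CUBIC))
E
python3 - <<'E'
from workcell import arm
from h import *
S=cam(arm,"scene");D=cam(arm,"side")
pts={"holder":[(205,196),(393,186),.02],"hoodtop":[(301,210),(371,241),.036],"adapttop":[(400,234),(345,316),.024],"knobtop":[(486,233),(309,354),.093],
"port":[(285,268),(276,221),.078],"button":[(376,278),(254,268),.085],"flange":[(503,335),(218,388),.006],"case":[(160,236),(335,165),.033]}
for n,(a,b,z) in pts.items():
    X,e=tri([rays(S,a),rays(D,b)])
    print(n,np.round(cast(S,a,z)[0,:2],3),np.round(cast(D,b,z)[0,:2],3),np.round(X,3),np.round(e,4))
np.savez
save(S,"s1.png",(120,160,540,380),1.9)
save(D,"d1.png",(160,130,460,430),2)
E
```

```text
holder [ 0.443 -0.314] [ 0.437 -0.315] [ 0.438 -0.319  0.016] [0.001 0.001]
hoodtop [ 0.441 -0.088] [ 0.438 -0.089] [ 0.438 -0.09   0.034] [0.001 0.001]
adapttop [0.437 0.118] [0.437 0.116] [0.437 0.117 0.025] [0.0011 0.0011]
knobtop [0.464 0.271] [0.458 0.267] [0.459 0.269 0.092] [0.0029 0.0029]
port [ 0.637 -0.039] [ 0.633 -0.04 ] [ 0.634 -0.041  0.076] [0.0012 0.0012]
button [0.618 0.113] [0.621 0.107] [0.619 0.112 0.088] [0.0015 0.0015]
flange [0.606 0.329] [0.603 0.326] [0.604 0.328 0.006] [0.0021 0.0021]
case [ 0.596 -0.326] [ 0.59  -0.335] [ 0.591 -0.332  0.031] [0.0037 0.0037]
```

View pics/s1.png

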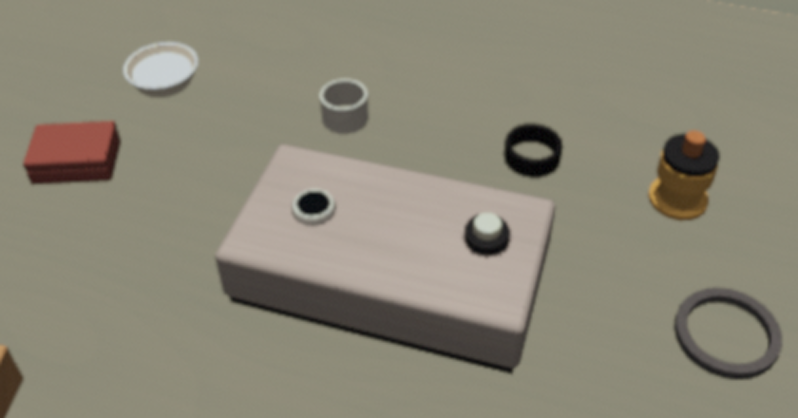

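View pics/d1.png

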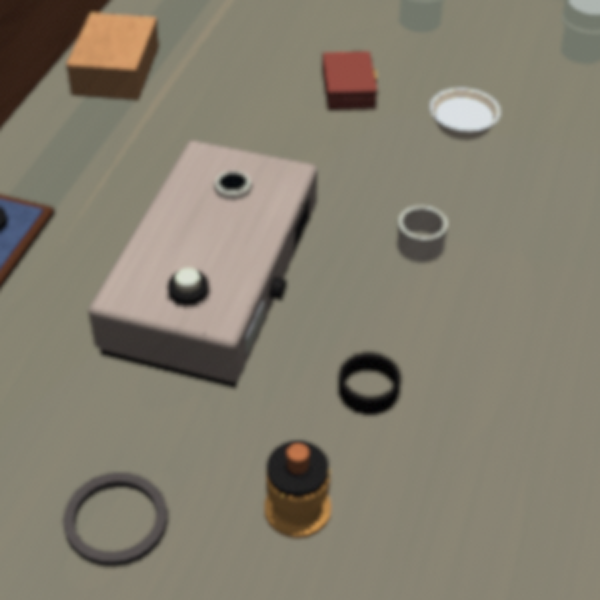

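```bash
python3 - <<'E'
from workcell import arm
from h import *
P={"lens":(.459,.269),"holder":(.438,-.317),"adap":(.437,.117),"hood":(.438,-.09),"port":(.634,-.04),"btn":(.619,.111)}
for n,(x,y) in P.items():
    for psi in range(-180,180,45):
        r=[]
        for z in (.03,.3):
            q=arm.inverse_kinematics([x,y,z],[0,90,psi])
            r.append(None if q is None else np.round(q,0).astype(int).tolist())
        print(n,psi,r)
E
```

```text
lens -180 [[-34, 31, 1, 114, -1, 35, -123], [-23, 11, -12, 101, 3, 68, -126]]
lens -135 [[2, 40, -45, 113, 40, 44, -112], [8, 17, -50, 100, 13, 69, -90]]
lens -90 [[14, 52, -65, 112, 58, 57, -80], [23, 27, -74, 100, 27, 74, -57]]
lens -45 [[12, 49, -61, 112, 55, 54, -32], [23, 27, -74, 100, 27, 74, -12]]
lens 0 [[10, 46, -57, 112, 51, 51, 15], [23, 27, -74, 100, 27, 74, 33]]
lens 45 [[19, 61, -75, 112, 67, 67, 50], [23, 27, -74, 100, 27, 74, 78]]
lens 90 [[19, 61, -75, 112, 67, 67, 95], [23, 27, -74, 100, 27, 74, 123]]
lens 135 [[-54, 34, 26, 115, -24, 37, -147], [-92, 28, 79, 103, -28, 73, -141]]
holder -180 [[51, 34, -22, 112, 20, 38, -74], [59, 14, -31, 99, 8, 69, -64]]
holder -135 [[56, 35, -29, 112, 26, 39, -34], [66, 15, -39, 99, 10, 69, -21]]
holder -90 [[61, 37, -35, 112, 31, 41, 7], [73, 17, -48, 99, 14, 70, 21]]
holder -45 [[67, 40, -44, 112, 39, 45, 45], [78, 20, -56, 99, 17, 71, 63]]
holder 0 [[72, 43, -51, 111, 46, 48, 86], [84, 23, -65, 99, 22, 72, 104]]
holder 45 [[-18, 67, 77, 114, -73, 70, -134], [88, 28, -74, 99, 28, 75, 143]]
holder 90 [[-6, 44, 52, 114, -49, 47, -
[... 1728 characters left out ...]
3, -134], [-45, 43, 78, 88, -42, 83, -145]]
port 135 [[15, 40, -19, 98, 17, 44, -147], [28, 26, -37, 86, 16, 73, -146]]
btn -180 [[13, 44, -36, 99, 33, 48, -128], [33, 41, -74, 86, 39, 83, -132]]
btn -135 [[16, 45, -40, 99, 37, 50, -85], [33, 41, -74, 86, 39, 83, -87]]
btn -90 [[18, 47, -44, 99, 40, 52, -43], [34, 43, -77, 86, 42, 84, -44]]
btn -45 [[23, 50, -51, 98, 47, 55, -2], [35, 46, -82, 86, 45, 87, -1]]
btn 0 [[26, 54, -57, 98, 52, 59, 39], [36, 49, -85, 86, 48, 89, 42]]
btn 45 [[33, 67, -75, 98, 69, 73, 76], [34, 41, -75, 86, 39, 83, 93]]
btn 90 [[33, 67, -75, 98, 69, 73, 121], [34, 41, -75, 86, 39, 83, 138]]
btn 135 [[-16, 38, 5, 100, -5, 42, -144], [-41, 25, 39, 89, -16, 72, -134]]
```

```bash
python3 - <<'E'
from workcell import arm
from h import *
import pickle
C=[]
for i,(x,y) in enumerate([(.5,-.2),(.52,.15)]):
    arm.move_ptp([x,y,.3],[0,90,-90]); arm.hold(.2)
    c=cam(arm,"wrist");C.append(c);save(c,f"w1_{i}.png")
    print(arm.current_clock(),arm.current_tool_pos(),np.round(arm.current_joint_pos(),0))
S=cam(arm,"scene");D=cam(arm,"side")
pickle.dump(C,open("w1.pkl","wb"))
E
```

```text
2.2667 [ 0.49976015 -0.20082008  0.29979544] [ 63.  19. -54.  99.  16.  70.   5.]
3.8333 [0.52038968 0.14879373 0.29988659] [ 32.  24. -65.  99.  22.  72. -39.]
```

View pics/w1_0.png

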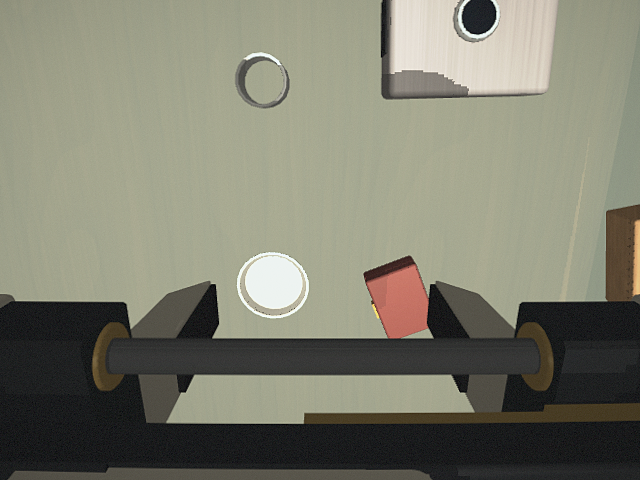

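View pics/w1_1.png

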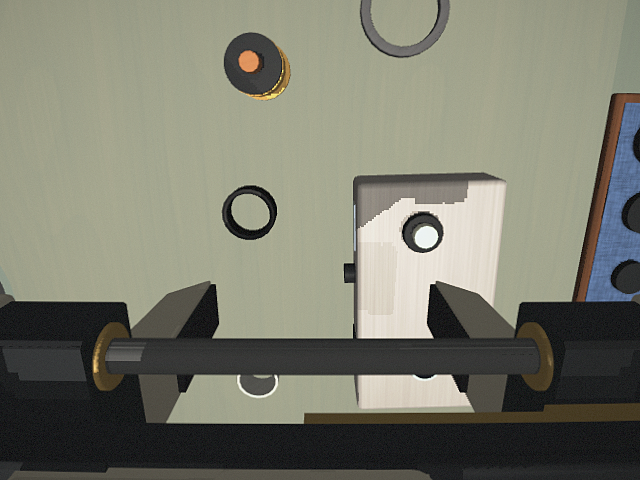

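```bash
cat > seg.py <<'E'
from h import *
def blob(c,box,fn):
    """mask within box, largest contour"""
    x0,y0,x1,y1=box; f=c["frame"][y0:y1,x0:x1]; hsv=cv2.cvtColor(np.ascontiguousarray(f),cv2.COLOR_RGB2HSV)
    m=fn(f.astype(int),hsv.astype(int)).astype(np.uint8)*255
    cs=cv2.findContours(m,cv2.RETR_EXTERNAL,cv2.CHAIN_APPROX_NONE)[0]
    k=cv2.convexHull(max(cs,key=cv2.contourArea)).reshape(-1,2)+[x0,y0]
    return k.astype(float)
def bg(f,h): # differs from green counter
    return (f.max(2)>0)
dark=lambda t:(lambda f,h:f.max(2)<t)
sat=lambda t:(lambda f,h:h[...,1]>t)
bright=lambda t:(lambda f,h:f.min(2)>t)
E
python3 - <<'E'
import pickle
from seg import *
C=pickle.load(open("w1.pkl","rb"))
def rep(n,c,box,fn,zs):
    k=blob(c,box,fn); (e,ax,_)=cv2.fitEllipse(k.astype(np.float32))
    for z in zs:
        P=cast(c,k,z); s,r,sd=circ(P)
        print(n,"px",np.round(e,1),np.round(ax,1),"z",z,"xy",np.round(s,4),"r",round(r,4),"sd",round(sd,4),"ell",np.round(cast(c,[e],z)[0,:2],4))
w0,w1=C
for c,p in [(w0,(262,56)),(w0,(240,80)),(w0,(220,80)),(w0,(243,285)),(w0,(457,17)),(w0,(478,17)),(w1,(230,70)),(w1,(249,62)),(w1,(227,212)),(w1,(200,212)),(w1,(426,236)),(w1,(408,225))]: print(p,c["frame"][p[1],p[0]])
rep("holder",w0,(225,235,320,325),bright(185),[.024])
rep("port dark",w0,(440,0,510,50),dark(70),[.078])
rep("cap",w1,(200,20,300,110),lambda f,h:(f.max(2)<90)&(h[...,1]<90),[.073])
rep("knob",w1,(200,20,300,110),lambda f,h:(f[...,0]>200)&(h[...,1]>100),[.093])
rep("adap",w1,(200,170,300,250),dark(75),[.012,.024])
rep("btn",w1,(395,200,450,260),bright(228),[.083,.088])
rep("btnhousing",w1,(395,200,450,260),dark(75),[.07,.078])
rep("flange",w1,(340,0,470,70),dark(115),[.012])
E
```

```text
(262, 56) [144 154 143]
(240, 80) [82 80 77]
(220, 80) [164 165 142]
(243, 285) [183 178 158]
(457, 17) [162 162 148]
(478, 17) [37 42 45]
(230, 70) [51 53 54]
(249, 62) [223 148  93]
(227, 212) [15 20  9]
(200, 212) [169 171 146]
(426, 236) [236 242 241]
(408, 225) [66 64 61]
holder px [272.4 284.7] [65.7 72.5] z 0.024 xy [ 0.4406 -0.3157] r 0.0423 sd 0.0002 ell [ 0.4407 -0.3145]
port dark px [478.6  15.2] [32.9 37.7] z 0.078 xy [ 0.6338 -0.0407] r 0.0144 sd 0.0002 ell [ 0.6338 -0.0406]
cap px [252.3  63.2] [57.2 62.2] z 0.073 xy [0.4585 0.2705] r 0.0257 sd 0.0002 ell [0.4585 0.271 ]
knob px [248.2  60.9] [18.4 20.4] z 0.093 xy [0.4584 0.2705] r 0.0079 sd 0.0001 ell [0.4584 0.2705]
adap px [249.2 212.2] [53.3 54.9] z 0.012 xy [0.4367 0.1191] r 0.0314 sd 0.001 ell [0.4369 0.1196]
adap px [249.2 212.2] [53.3 54.9] z 0.024 xy [0.439 0.122] r 0.0306 sd 0.001 ell [0.4391 0.1225]
btn px [425.9 236.8] [20.5 23. ] z 0.083 xy [0.622  0.1117] r 0.0109 sd 0.0002 ell [0.622  0.1118]
btn px [425.9 236.8] [20.5 23. ] z 0.088 xy [0.6206 0.1133] r 0.0107 sd 0.0002 ell [0.6206 0.1134]
btnhousing px [422.1 232. ] [40.  40.1] z 0.07 xy [0.6213 0.1125] r 0.0207 sd 0.0006 ell [0.6212 0.1128]
btnhousing px [422.1 232. ] [40.  40.1] z 0.078 xy [0.6192 0.1149] r 0.0203 sd 0.0006 ell [0.6191 0.1152]
flange px [404.2   9. ] [88.2 97.2] z 0.012 xy [0.6026 0.3277] r 0.0446 sd 0.0003 ell [0.6027 0.328 ]
```

```bash
cat >> h.py <<'E'
O=[0,90,-90]
def st(arm,s=""):
    print(s,"t",round(arm.current_clock(),2),"tcp",np.round(arm.current_tool_pos(),4),"w",round(arm.current_gripper_width(),4),"f",np.round(arm.current_wrist_force(),2))
E
python3 - <<'E'
from workcell import arm
from h import *
x,y=.4585,.2705
arm.gripper_to(.045,15)
arm.move_ptp([x,y,.14],O); arm.hold(.1)
c=cam(arm,"scene")
st(arm,"above")
print(arm.servo_line([x,y,.0758],speed=.06,f_stop=6)); st(arm,"down")
arm.gripper_to(0.005,15); st(arm,"grip")
arm.servo_line([x,y,.2],speed=.1); st(arm,"lift")
c=cam(arm,"scene"); save(c,"s2.png",(400,130,560,290),3)
c=cam(arm,"wrist"); save(c,"w2.png")
E
```

```text
above t 5.83 tcp [0.4605 0.2697 0.1412] w 0.0448 f [-0.15 -0.57 -0.46]
False
down t 7.05 tcp [0.4588 0.2708 0.0762] w 0.0453 f [-0.7  -0.45 -0.22]
grip t 7.61 tcp [0.4585 0.2705 0.0759] w 0.0174 f [-0.44 -0.27  1.78]
lift t 9.0 tcp [0.4581 0.2702 0.1993] w 0.0175 f [0.14 0.33 0.07]
```

View pics/s2.png

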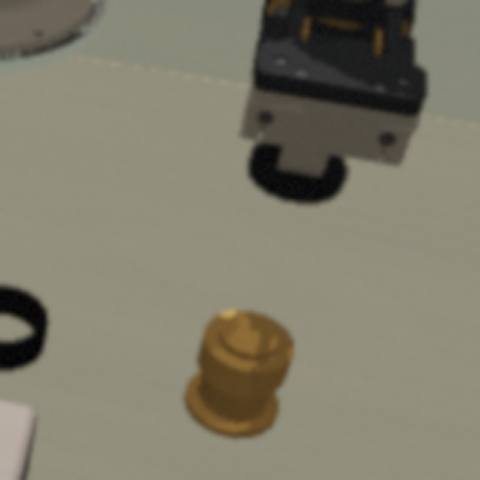

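View pics/w2.png

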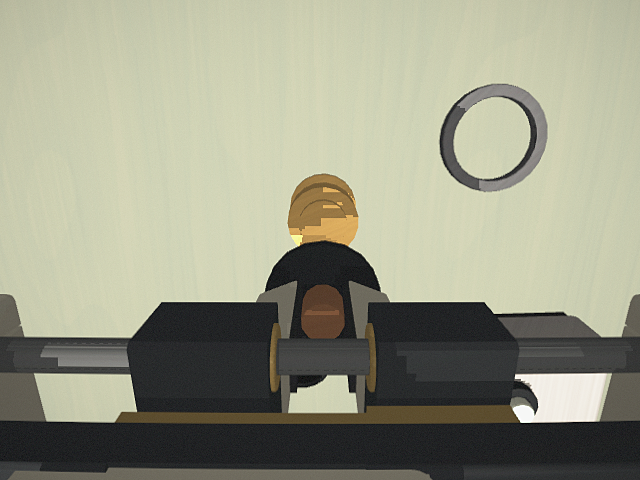

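```bash
python3 - <<'E'
from workcell import arm
from h import *
x,y=.4406,-.3155
arm.move_ptp([x,y,.12],O); arm.hold(.3)
st(arm,"above")
arm.servo_line([x,y,.032],speed=.08);arm.hold(.1)
print(arm.servo_line([x,y,.0235],speed=.02,f_stop=2.5)); st(arm,"down")
arm.hold(.1)
arm.gripper_to(.034,15); st(arm,"rel")
arm.servo_line([x,y,.12],speed=.12); st(arm,"up")
c=cam(arm,"side"); save(c,"d3.png",(330,130,450,230),4)
c=cam(arm,"scene"); save(c,"s3.png",(150,150,260,240),4)
E
```

```text
above t 11.53 tcp [ 0.441  -0.315   0.1201] w 0.0175 f [ 0.14  0.62 -0.35]
True
down t 13.28 tcp [ 0.4406 -0.3157  0.0247] w 0.0174 f [ 0.19 -0.17  4.16]
rel t 13.9 tcp [ 0.44   -0.3154  0.0242] w 0.0341 f [ 0.5  -0.24  0.25]
up t 14.85 tcp [ 0.44   -0.3154  0.1194] w 0.0338 f [-0.46 -0.28  0.97]
```

View pics/d3.png

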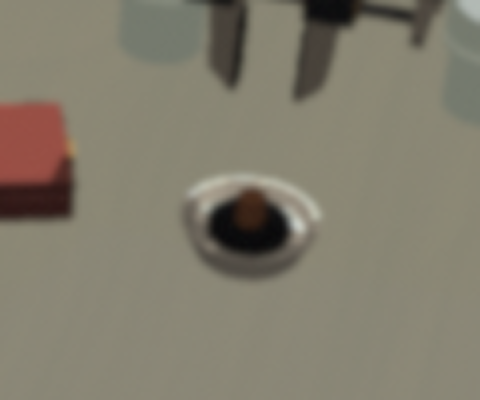

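View pics/s3.png

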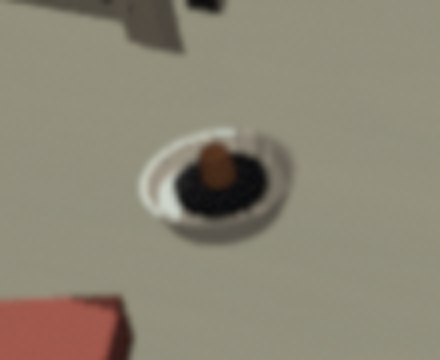

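```bash
python3 - <<'E'
from workcell import arm
from seg import *
import pickle
C=[]
arm.gripper_to(.09)
for i,(x,y) in enumerate([(.634,-.121),(.437,.039)]):
    arm.move_ptp([x,y,.2],O); arm.hold(.3)
    c=cam(arm,"wrist");C.append(c);save(c,f"w4_{i}.png"); st(arm)
pickle.dump(C,open("w4.pkl","wb"))
E
```

```text
t 17.42 tcp [ 0.6336 -0.1221  0.1998] w 0.0899 f [-1.07  0.24 -0.2 ]
 t 18.77 tcp [0.4374 0.0389 0.2   ] w 0.0899 f [-0.91  0.43 -0.37]
```

View pics/w4_0.png

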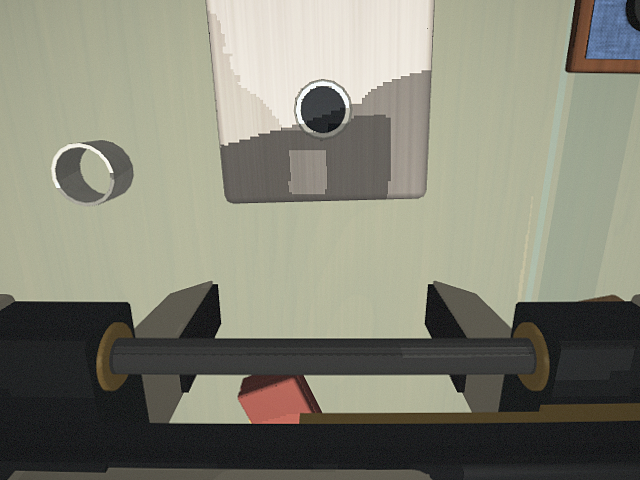

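View pics/w4_1.png

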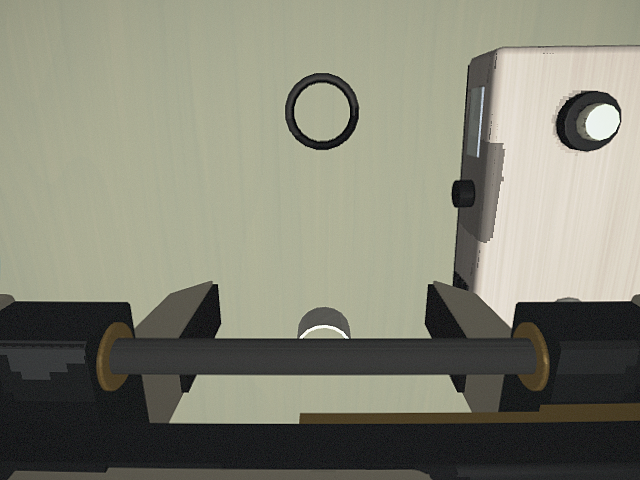

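```bash
python3 - <<'E'
import pickle
from seg import *
w0,w1=pickle.load(open("w4.pkl","rb"))
def rep(n,c,box,fn,zs):
    k=blob(c,box,fn); (e,ax,_)=cv2.fitEllipse(k.astype(np.float32))
    for z in zs:
        P=cast(c,k,z); s,r,sd=circ(P)
        print(n,"px",np.round(e,1),np.round(ax,1),"z",z,"xy",np.round(s,4),"r",round(r,4),"sd",round(sd,4))
rep("port glass",w0,(285,70,360,145),dark(70),[.078,.074])
def white(f,h): return (f.min(2)>185)
rep("adap",w1,(270,60,380,160),dark(75),[.024,.012])
rep("btn",w1,(545,80,635,160),bright(225),[.085])
print("knob",cast(w1,[(452,193)],.035), "proj corner L top", cast(w1,[(497,55)],.07),cast(w0,[(228,203),(426,196)],.07))
E
```

```text
port glass px [322.6 109.4] [43.7 46.1] z 0.078 xy [ 0.6339 -0.0408] r 0.0147 sd 0.0001
port glass px [322.6 109.4] [43.7 46.1] z 0.074 xy [ 0.6339 -0.0408] r 0.0149 sd 0.0001
adap px [321.5 110.9] [73.7 76.5] z 0.024 xy [0.4373 0.1196] r 0.0293 sd 0.0002
adap px [321.5 110.9] [73.7 76.5] z 0.012 xy [0.4373 0.1196] r 0.0304 sd 0.0002
btn px [602.2 121.8] [30.4 36.6] z 0.085 xy [0.6238 0.1138] r 0.011 sd 0.0001
knob [[0.54391602 0.05613803 0.035     ]] proj corner L top [[0.55431114 0.15610356 0.07      ]] [[ 0.56453595 -0.10589403  0.07      ]
 [ 0.70919819 -0.10087976  0.07      ]]
```

```bash
python3 - <<'E'
from workcell import arm
from h import *
x,y=.4373,.1196
arm.move_ptp([x,y,.10],O); arm.hold(.3); st(arm,"above")
arm.servo_line([x,y,.03],speed=.08); arm.hold(.1)
print(arm.servo_line([x,y,.004],speed=.04,f_stop=6)); st(arm,"down")
arm.gripper_to(.05,25); st(arm,"grip")
arm.servo_line([x,y,.16],speed=.12); st(arm,"lift")
c=cam(arm,"side"); save(c,"d5.png",(280,180,420,340),3.5)
arm.move_ptp([.6339,-.0408,.14],O); arm.hold(.3); st(arm)
c=cam(arm,"side"); save(c,"d5b.png",(200,130,360,290),3.5)
E
```

```text
above t 19.64 tcp [0.4384 0.1183 0.1009] w 0.0897 f [ 0.28 -0.33 -0.78]
False
down t 21.57 tcp [0.4373 0.1198 0.004 ] w 0.0899 f [ 0.34  0.6  -0.46]
grip t 22.17 tcp [0.4374 0.1196 0.0041] w 0.0593 f [-0.2  -0.32  1.87]
lift t 23.62 tcp [0.4368 0.1194 0.1594] w 0.0596 f [-0.46 -0.48 -0.97]
 t 24.97 tcp [ 0.6337 -0.0398  0.1406] w 0.0593 f [ 0.3  -0.32 -1.62]
```

View pics/d5.png

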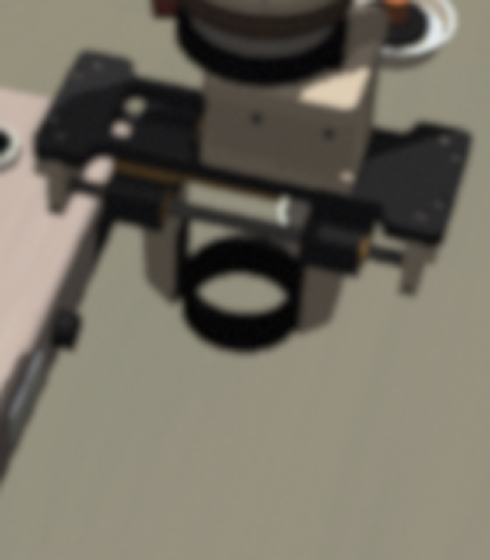

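View pics/d5b.png

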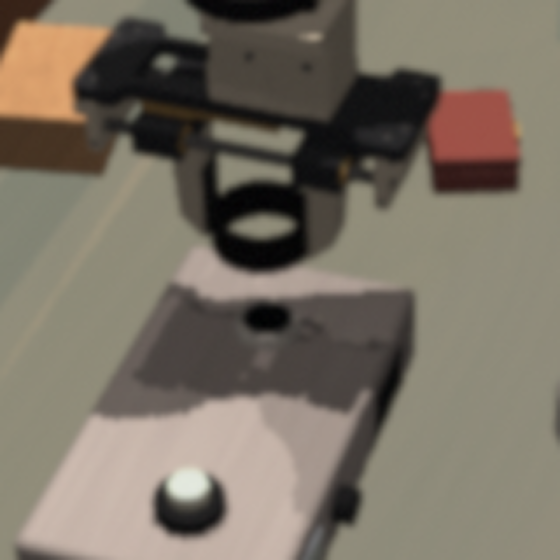

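```bash
python3 - <<'E'
from workcell import arm
from h import *
x,y=.6339,-.0408
arm.servo_line([x,y,.088],speed=.08); arm.hold(.2); st(arm)
print(arm.servo_line([x,y,.0725],speed=.02,f_stop=3)); st(arm,"down")
arm.hold(.1); arm.gripper_to(.085,25); st(arm,"rel")
arm.servo_line([x,y,.14],speed=.12)
arm.move_ptp([x,-.121,.2],O); arm.hold(.3)
c=cam(arm,"wrist"); save(c,"w6.png"); st(arm)
import pickle; pickle.dump(c,open("w6.pkl","wb"))
c=cam(arm,"side"); save(c,"d6.png",(200,130,360,290),3.5)
E
```

```text
t 26.02 tcp [ 0.6344 -0.0408  0.0887] w 0.0592 f [ 0.46  0.25 -1.53]
True
down t 26.68 tcp [ 0.6336 -0.0409  0.0741] w 0.0597 f [-1.25 -0.27  5.17]
rel t 27.42 tcp [ 0.6326 -0.0411  0.073 ] w 0.0848 f [0.47 0.19 0.33]
 t 28.96 tcp [ 0.6336 -0.1197  0.1994] w 0.085 f [ 0.05 -0.67  0.17]
```

View pics/w6.png

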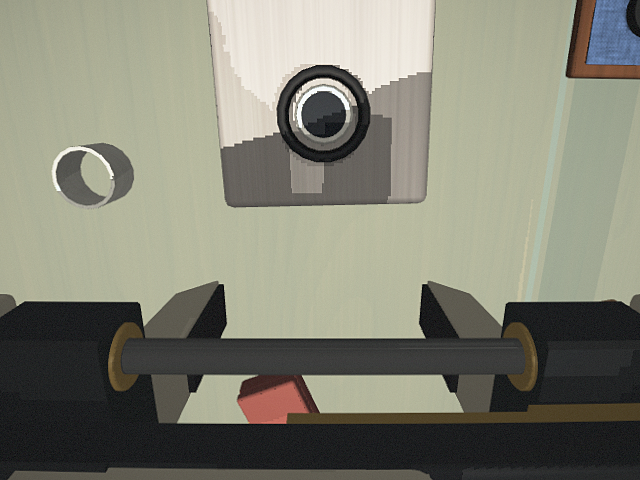

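View pics/d6.png

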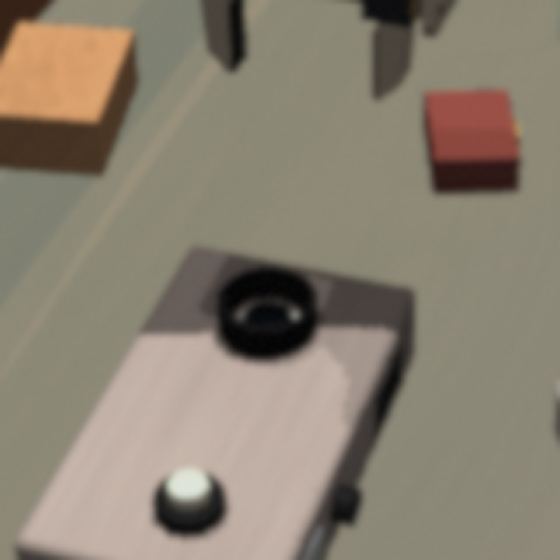

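```bash
python3 - <<'E'
import pickle
from workcell import arm
from seg import *
c=pickle.load(open("w6.pkl","rb"))
# outer outline of dark ring, top plane z=.094 ; the camera stands nearly above
f=c["frame"].astype(int); m=(f.max(2)<60).astype(np.uint8); m[:50]=0; m[175:]=0; m[:,:265]=0; m[:,385:]=0
cs=cv2.findContours(m,cv2.RETR_EXTERNAL,cv2.CHAIN_APPROX_NONE)[0]; k=cv2.convexHull(max(cs,key=cv2.contourArea)).reshape(-1,2).astype(float)
for z in (.094,.082): print("adap",z,circ(cast(c,k,z)))
arm.move_ptp([.4585,.19,.2],O); arm.hold(.3); w=cam(arm,"wrist"); save(w,"w7.png"); st(arm)
pickle.dump(w,open("w7.pkl","wb"))
E
```

```text
adap 0.094 (array([ 0.63392902, -0.04096931]), np.float64(0.02934588968620855), np.float64(0.00016323426390246127))
adap 0.082 (array([ 0.63391876, -0.04101286]), np.float64(0.03068549690110786), np.float64(0.0001706857264404885))
 t 30.7 tcp [0.4588 0.1896 0.1999] w 0.0851 f [ 0.38 -0.35  1.05]
```

View pics/w7.png

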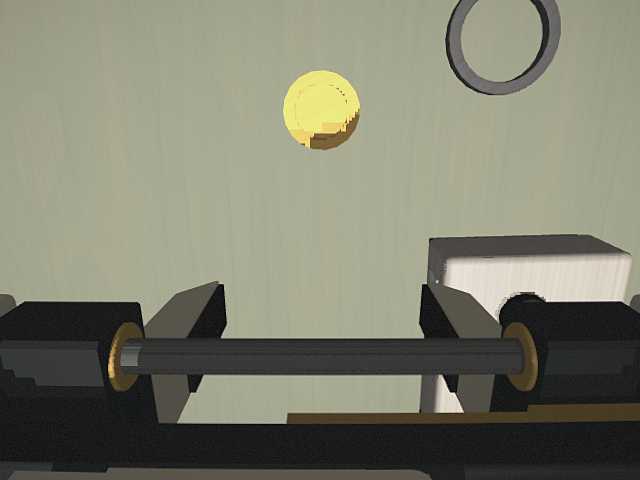

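```bash
python3 - <<'E'
import pickle
from workcell import arm
from seg import *
w=pickle.load(open("w7.pkl","rb"))
k=blob(w,(260,50,390,170),sat(90))
s,r,sd=circ(cast(w,k,.064)); print(s,r,sd)
x,y=s
assert abs(x-.4585)<.003 and abs(y-.2705)<.003
arm.gripper_to(.09,30)
arm.move_ptp([x,y,.13],O); arm.hold(.3); st(arm,"above")
print(arm.servo_line([x,y,.036],speed=.07,f_stop=6)); st(arm,"down")
arm.gripper_to(.045,30); st(arm,"grip")
arm.servo_line([x,y,.2],speed=.12); st(arm,"lift")
c=cam(arm,"side"); save(c,"d8.png",(250,250,430,430),3)
arm.move_ptp([.6339,-.041,.2],O); arm.hold(.3); st(arm)
c=cam(arm,"side"); save(c,"d8b.png",(180,110,360,290),3)
c=cam(arm,"scene"); save(c,"s8b.png",(200,150,380,330),3)
E
```

```text
[0.4583518  0.27072914] 0.026736525784899556 0.00012992944910118954
above t 31.86 tcp [0.4594 0.2697 0.1307] w 0.0901 f [-1.1  -0.36  0.35]
False
down t 33.35 tcp [0.4587 0.2709 0.0364] w 0.09 f [-0.42  0.9  -0.46]
grip t 34.02 tcp [0.4583 0.2707 0.036 ] w 0.0531 f [-0.24 -0.18  0.21]
lift t 35.54 tcp [0.4579 0.2703 0.1992] w 0.0528 f [-1.13 -1.46 -3.44]
 t 37.23 tcp [ 0.6338 -0.0398  0.2002] w 0.0531 f [ 0.44  0.56 -3.47]
```

View pics/d8b.png

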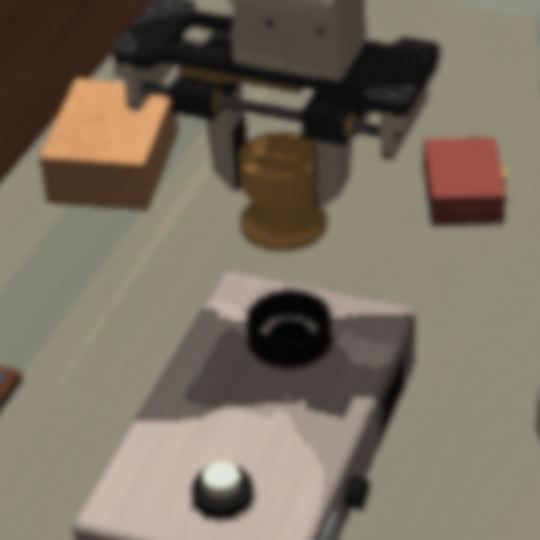

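View pics/s8b.png

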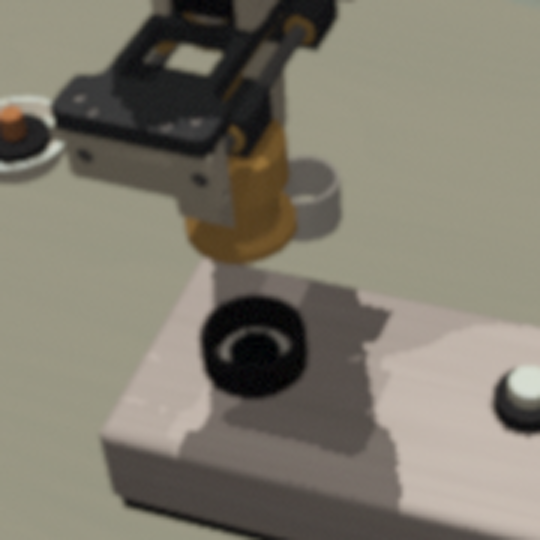

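```bash
python3 - <<'E'
from workcell import arm
from h import *
import pickle
x,y=.6339,-.041
arm.servo_line([x,y,.136],speed=.08); arm.hold(.25); st(arm)
print(arm.servo_line([x,y,.1205],speed=.02,f_stop=3.5)); st(arm,"down")
E
```

```text
t 38.53 tcp [ 0.6342 -0.041   0.1365] w 0.0528 f [ 0.   -0.59 -3.28]
True
down t 39.19 tcp [ 0.6336 -0.0411  0.122 ] w 0.0533 f [-0.81  0.17  5.18]
```

Contact came exactly at the seat height of 0.122 m, so I'll release and look.

```bash
python3 - <<'E'
from workcell import arm
from h import *
import pickle
x,y=.6339,-.041
arm.hold(.1); arm.gripper_to(.085,25); st(arm,"rel")
arm.servo_line([x,y,.21],speed=.12)
arm.move_ptp([x,-.121,.25],O); arm.hold(.3)
c=cam(arm,"wrist"); save(c,"w9.png"); st(arm); C=[c]
d=cam(arm,"side"); save(d,"d9.png",(180,110,360,290),3)
arm.move_ptp([.44,-.17,.2],O); arm.hold(.3)
c=cam(arm,"wrist"); save(c,"w9b.png"); st(arm); C.append(c)
pickle.dump(C,open("w9.pkl","wb"))
E
```

```text
rel t 40.01 tcp [ 0.6323 -0.0414  0.1206] w 0.0847 f [-0.53 -0.61 -0.13]
 t 41.7 tcp [ 0.6337 -0.1197  0.2496] w 0.0853 f [-0.63  0.45  0.68]
 t 42.93 tcp [ 0.4409 -0.1694  0.2002] w 0.0847 f [0.06 0.49 0.7 ]
```

View pics/w9.png

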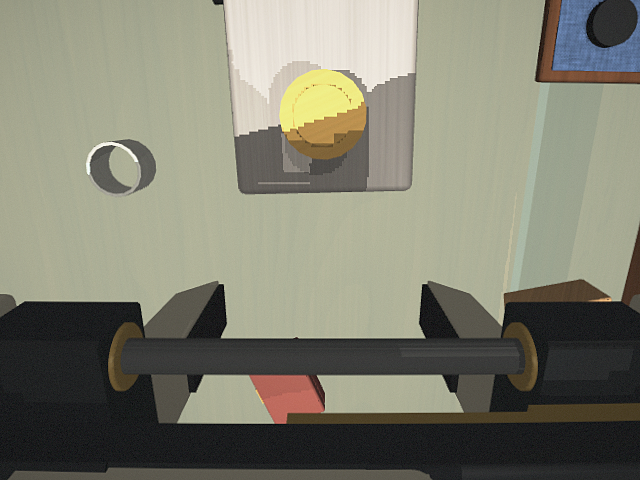

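View pics/w9b.png

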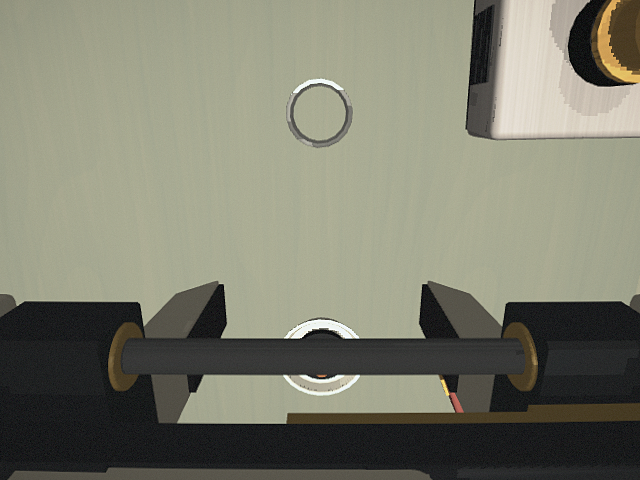

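View pics/d9.png

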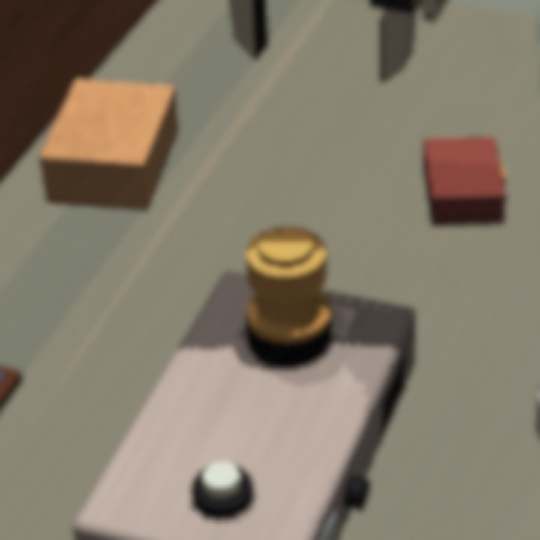

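```bash
python3 - <<'E'
import pickle
from seg import *
w0,w1=pickle.load(open("w9.pkl","rb"))
k=blob(w0,(260,50,390,175),sat(90))
s,r,sd=circ(cast(w0,k,.15)); print("lens",s,r,sd)
f=w1["frame"].astype(int)
for u in range(278,300,2): print(u,f[113,u],end=" ")
print()
fn=lambda f,h:((f[...,1]-f[...,2])<13)
k=blob(w1,(270,65,370,160),fn); print(len(k),cv2.boundingRect(k.astype(np.float32)))
for z in(.036,.018):
    s,r,sd=circ(cast(w1,k,z)); print("hood",z,s,r,sd)
E
```

```text
lens [ 0.63379209 -0.04117731] 0.02674541367280214 0.00010140495910048132
278 [166 169 145] 280 [170 170 146] 282 [169 171 147] 284 [167 169 144] 286 [126 124 116] 288 [177 174 162] 290 [112 109 103] 292 [82 80 76] 294 [175 179 153] 296 [171 174 151] 298 [169 172 147] 
31 (286, 79, 67, 69)
hood 0.036 [ 0.43880258 -0.09000969] 0.025464793932110586 0.0001628428590077028
hood 0.018 [ 0.43864775 -0.09001488] 0.026888363848432698 0.00017194633715829087
```

```bash
python3 - <<'E'
from workcell import arm
from h import *
x,y=.4388,-.09
arm.gripper_to(.085,15)
arm.move_ptp([x,y,.11],O); arm.hold(.3); st(arm,"above")
arm.servo_line([x,y,.045],speed=.08); arm.hold(.1)
print(arm.servo_line([x,y,.0065],speed=.04,f_stop=6)); st(arm,"down")
arm.gripper_to(.042,15); st(arm,"grip")
arm.servo_line([x,y,.23],speed=.13); st(arm,"lift")
x,y=.6338,-.0412
arm.move_ptp([x,y,.23],O); arm.hold(.3); st(arm)
arm.servo_line([x,y,.172],speed=.08); arm.hold(.25); st(arm)
c=cam(arm,"side"); save(c,"d10.png",(180,80,360,260),3)
c=cam(arm,"scene"); save(c,"s10.png",(200,130,380,310),3)
E
```

```text
above t 44.0 tcp [ 0.4395 -0.0912  0.1107] w 0.0849 f [0.13 1.   0.23]
False
down t 46.17 tcp [ 0.439  -0.09    0.0067] w 0.0851 f [-0.23 -0.88  0.07]
grip t 46.8 tcp [ 0.4388 -0.09    0.0065] w 0.0519 f [ 0.52 -0.27  0.62]
lift t 48.67 tcp [ 0.4384 -0.0899  0.2295] w 0.0523 f [-0.58 -0.53 -0.63]
 t 49.78 tcp [ 0.6333 -0.0426  0.2306] w 0.0523 f [ 0.23 -0.6   0.24]
 t 50.91 tcp [ 0.6341 -0.0412  0.1725] w 0.0525 f [ 0.47 -0.16 -0.48]
```

View pics/d10.png

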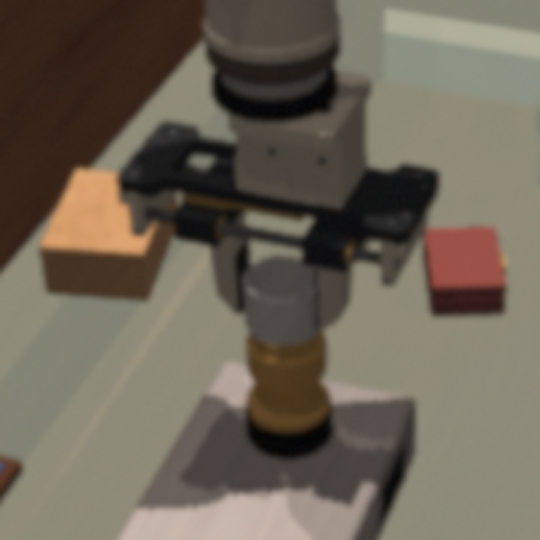

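View pics/s10.png

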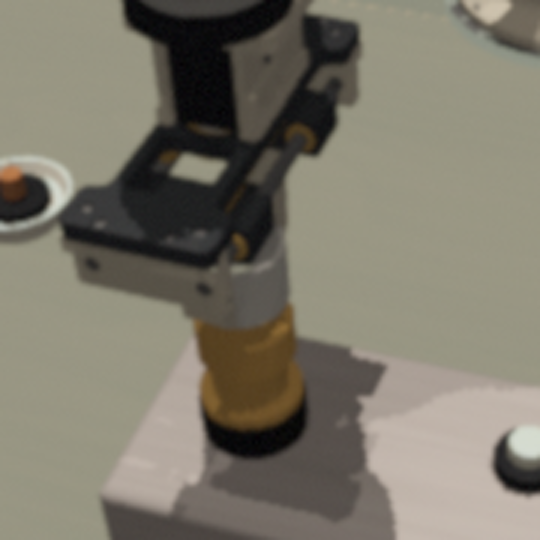

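```bash
python3 - <<'E'
from workcell import arm
from h import *
x,y=.6338,-.0412
print(arm.servo_line([x,y,.155],speed=.02,f_stop=3)); st(arm,"down")
E
```

```text
True
down t 51.73 tcp [ 0.6336 -0.0413  0.1566] w 0.0523 f [-1.13 -0.37  5.22]
```

```bash
python3 - <<'E'
from workcell import arm
from seg import *
import pickle
x,y=.6338,-.0412
arm.hold(.1); arm.gripper_to(.085,15); st(arm,"rel")
arm.servo_line([x,y,.25],speed=.12)
arm.gripper_to(0.0,10)
arm.move_ptp([.6212,.034,.25],O); arm.hold(.3)
c=cam(arm,"wrist"); save(c,"w11.png"); st(arm)
pickle.dump(c,open("w11.pkl","wb"))
k=blob(c,(270,60,380,180),bright(225))
print(cv2.fitEllipse(k.astype(np.float32)))
for z in(.085,.088): print(circ(cast(c,k,z)))
d=cam(arm,"side"); save(d,"d11.png",(180,110,360,290),3)
d=cam(arm,"scene"); save(d,"s11.png",(180,130,420,310),3)
E
```

```text
rel t 52.56 tcp [ 0.6328 -0.0414  0.1556] w 0.0847 f [0.67 0.14 0.32]
 t 55.6 tcp [0.6214 0.0328 0.2498] w 0.0004 f [ 0.6   0.18 -0.44]
((322.0396423339844, 79.10215759277344), (88.53091430664062, 120.88520812988281), 83.9389877319336)
(array([0.62144308, 0.14336273]), np.float64(0.0424945643896146), np.float64(0.0028791914354580677))
(array([0.62145125, 0.14307231]), np.float64(0.042099041949284634), np.float64(0.0028523930710297792))
```

View pics/w11.png

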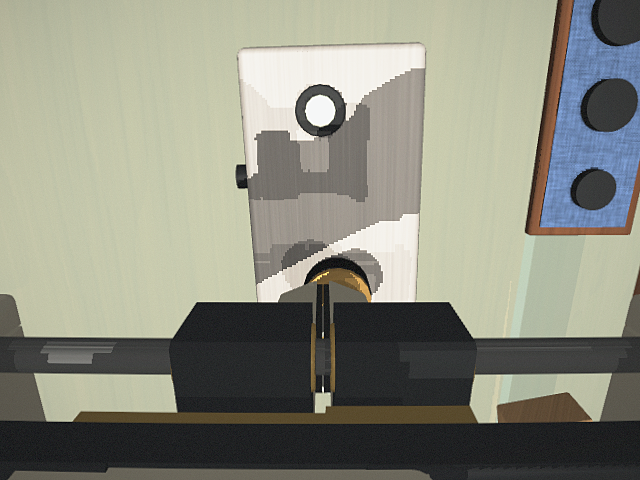

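View pics/d11.png

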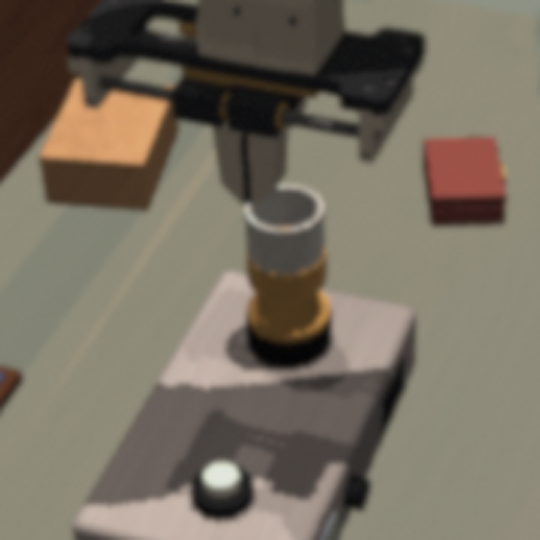

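View pics/s11.png

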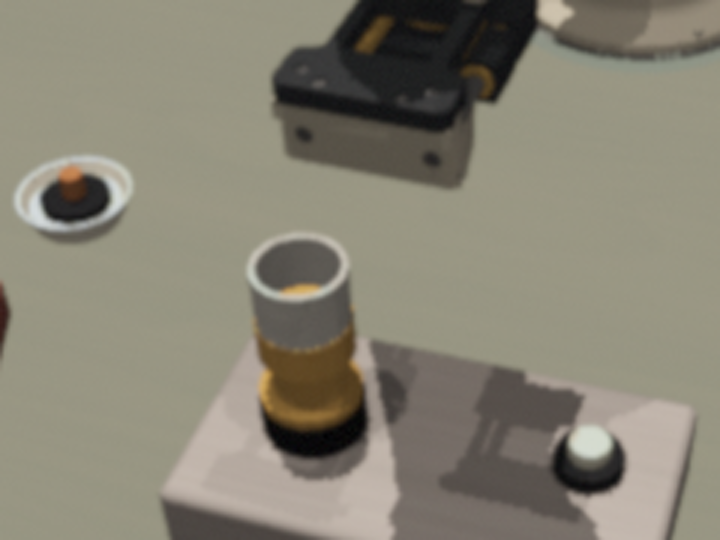

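```bash
python3 - <<'E'
from workcell import arm
from seg import *
import pickle
c=pickle.load(open("w11.pkl","rb"))
k=blob(c,(303,93,340,128),bright(215)); e=cv2.fitEllipse(k.astype(np.float32)); p=cast(c,[e[0]],.088)[0]; print(e,p,circ(cast(c,k,.088)))
x,y=p[:2]
assert abs(x-.621)<.004 and abs(y-.113)<.004
arm.move_ptp([x,y,.2],O); arm.hold(.2)
arm.servo_line([x,y,.1],speed=.08); arm.hold(.2); st(arm)
hit=arm.servo_line([x,y,.076],speed=.02,f_stop=9); st(arm,hit)
d=cam(arm,"side"); save(d,"d12.png",(180,110,360,290),3)
E
```

```text
((319.7916259765625, 110.26668548583984), (29.318159103393555, 30.34506607055664), 1.2944015264511108) [0.61986381 0.11415296 0.088     ] (array([0.61985852, 0.11404438]), np.float64(0.011130168275034135), np.float64(0.00012603791594035965))
 t 57.97 tcp [0.6201 0.1142 0.1004] w 0.0004 f [ 0.86 -0.69  0.74]
True t 58.73 tcp [0.62   0.1142 0.0864] w 0.0003 f [-2.04 -1.06  6.09]
```

View pics/d12.png

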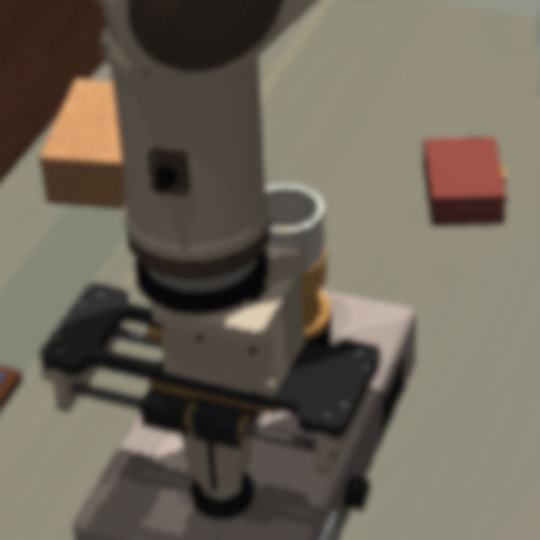

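```bash
python3 - <<'E'
from workcell import arm
from h import *
p=arm.current_tool_pos(); x,y=.6199,.1141
for z in (.0875,.086,.085,.084,.083,.082,.081,.08):
    h=arm.servo_line([x,y,z],speed=.01,f_stop=15); arm.hold(.15)
    F=np.mean([ (arm.hold(.01),arm.current_wrist_force())[1] for _ in range(5)],0)
    print(z,h,np.round(arm.current_tool_pos(),4),np.round(F,2))
    if F[2]>18: break
E
```

```text
0.0875 False [0.62   0.1142 0.0875] [-0.95 -0.41  4.2 ]
0.086 False [0.6199 0.1142 0.0863] [-1.97 -0.94  6.93]
0.085 False [0.62   0.1142 0.0862] [-4.24 -1.6  12.91]
0.084 False [0.6201 0.1142 0.0861] [-6.46 -3.17 19.  ]
```

```bash
python3 - <<'E'
from workcell import arm
from seg import *
import pickle
x,y=.6199,.1141
for z in (.0885,.0905,.0925):
    arm.servo_line([x,y,z],speed=.02); arm.hold(.15)
    F=np.mean([ (arm.hold(.01),arm.current_wrist_force())[1] for _ in range(5)],0); print(z,np.round(F,2))
arm.servo_line([x,y,.25],speed=.12)
arm.move_ptp([.52,.03,.3],O); arm.hold(.3); st(arm)
c=cam(arm,"wrist"); save(c,"w13.png")
arm.move_ptp([.46,-.2,.3],O); arm.hold(.3); st(arm)
c2=cam(arm,"wrist"); save(c2,"w13b.png")
S=cam(arm,"scene"); save(S,"s13.png"); D=cam(arm,"side"); save(D,"d13.png",(180,110,480,310),2.6)
pickle.dump([c,c2,S,D],open("w13.pkl","wb"))
E
```

```text
0.0885 [-0.32 -0.39  3.84]
0.0905 [0.4  0.34 2.7 ]
0.0925 [-0.29  0.11  1.17]
 t 64.52 tcp [0.5203 0.031  0.2997] w 0.0004 f [ 1.03  0.2  -0.07]
 t 65.81 tcp [ 0.4606 -0.1987  0.3001] w 0.0006 f [0.02 0.19 0.49]
```

View pics/w13.png

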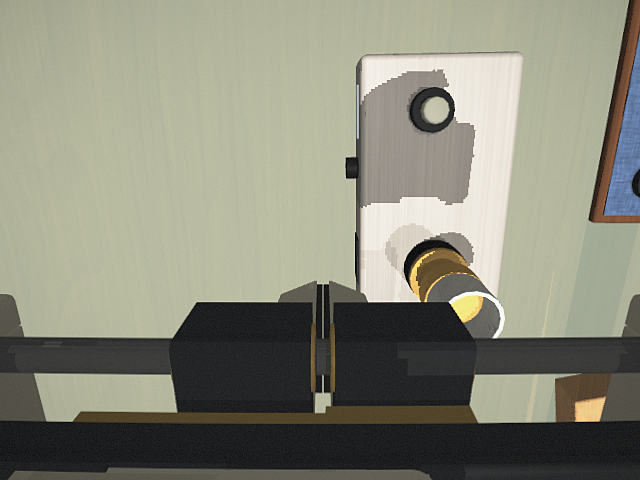

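View pics/w13b.png

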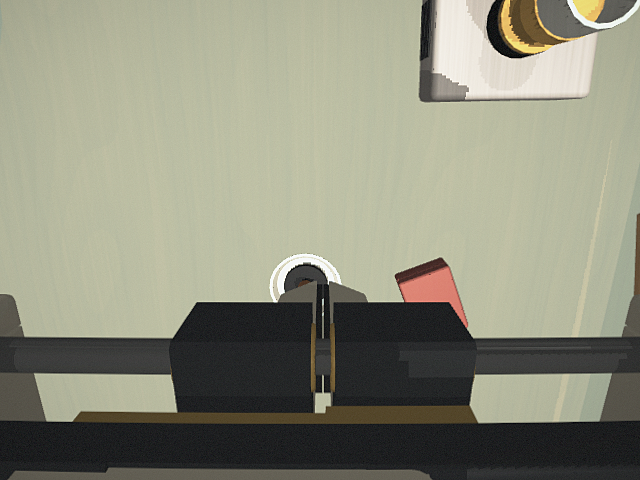

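View pics/s13.png

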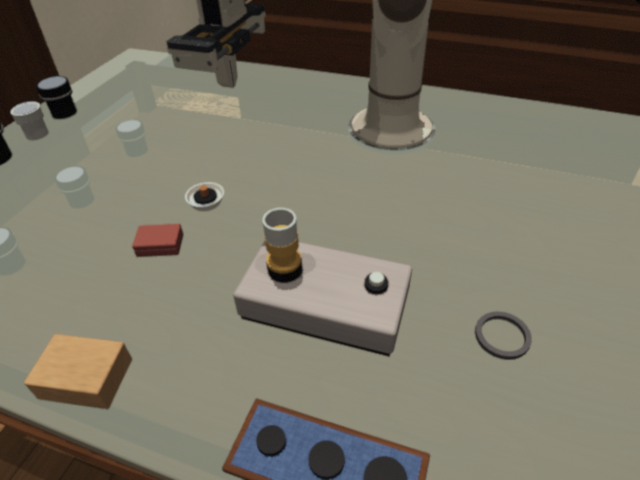

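View pics/d13.png

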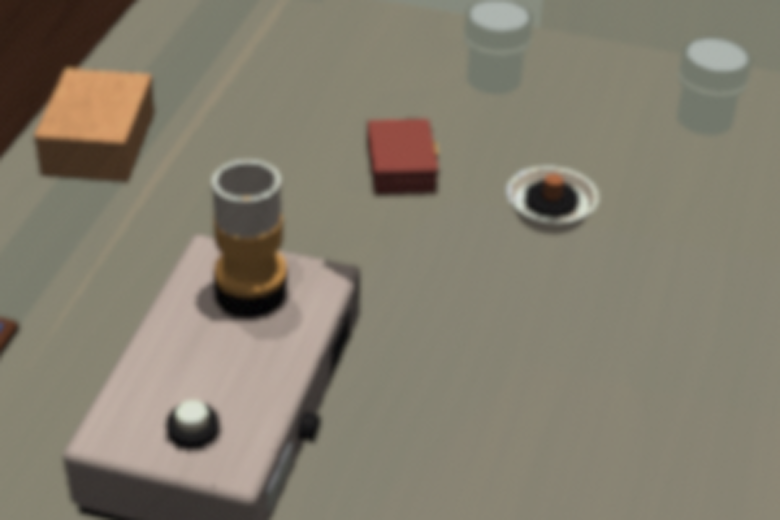

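```bash
python3 - <<'E'
import pickle
from seg import *
c,c2,S,D=pickle.load(open("w13.pkl","rb"))
# knob top / cap position: orange knob centroid (mid height .032)
def kn(c,b):
    k=blob(c,b,sat(110)); return cv2.fitEllipse(k.astype(np.float32))[0]
X,e=tri([rays(S,kn(S,(185,175,225,210))),rays(D,kn(D,(375,165,410,205)))]); print("knob",X,e)
# hood: the outer rim in wrist view c
P=[]
k=blob(c,(440,280,510,345),bright(228)); print("hood rim",circ(cast(c,k,.186)))
print("holder",.4406,-.3155)
from workcell import arm
arm.close_job()
E
```

```text
knob [ 0.44000391 -0.31659236  0.03083142] [np.float64(5.2195455173451506e-05), np.float64(5.2195455173446485e-05)]
hood rim (array([ 0.63408487, -0.03994621]), np.float64(0.024693236931280234), np.float64(0.0004402582889828682))
holder 0.4406 -0.3155
the job is handed in; nothing more can be done
```

I did all five steps in order and handed the job in at about 66 s of robot time. No step needed a retry or repair.

- **Cap:** it lies in the porcelain holder, about 1 mm from its centre. The final two-view check puts the knob at (0.440, -0.317, 0.031).
- **Adapter:** it touched down at the expected height, flat around the collar. I measured it at (0.6339, -0.0410), against the port at (0.6339, -0.0408).
- **Lens:** it made contact at its seat height in the adapter and stood upright at (0.6338, -0.0412), within 0.3 mm of the adapter.
- **Hood:** it landed at the expected height, and the rim check put it about 1.3 mm from the lens centre. That check saw the rim partly hidden and read its radius as 24.7 mm, where the true value is 26 mm.
- **Button:** I pressed it to a hard stop, with force rising to 19 N at a tool height of 0.086 m. The force then fell from 3.8 to 2.7 to 1.2 N as I backed off, and the button looks up in the last pictures. I could not read the joint itself, so full travel is inferred from those forces.

The last scene and side pictures show the stack upright. The filter case and the spare flange look where they started, judged by eye, and the gripper was clear of everything. No check failed.

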